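# Lock the beating paddle in its holder

## Robot

A 6-joint arm with a two-finger parallel gripper is mounted at the origin on the work surface. World frame = base frame: x ahead of the robot, y to its left, z up, the work surface at z = 0. Lengths are in m, angles in degrees, forces in N, time in s.
With the tool pointing down it reaches from about 0.3 to 0.75 m from the base axis. Payload 8.5 kg.
Tool frame: the origin (TCP) lies midway between the tips of the shut fingers; the grasp point (between the pads) lies grasp_offset behind it (grasp_offset is the distance from the TCP to the grasp point, in m); z points along the fingers, y is the line along which they close (so a half turn about z gives the same grasp; the last joint's range is limited). The gripper opens to 85 mm and grips with 20 to 120 N. Pads are 22 mm wide; open, the fingers measure 114 mm over their backs; the gripper's body (76 mm by 85 mm) begins 54 mm behind the grasp point. The pads swing forward as they close: fully open they stand 13 mm farther back than shut.
Start: joints at [60.774, 21.807, 74.336, -0, 83.858, -12.336], TCP at [0.16, 0.526, 0.231] pointing down, gripper open.
Joint ranges: [-178.18, 178.18], [-50.72, 133.34], [12.68, 142.11], [-81.47, 261.47], [9.98, 163.14], [-165.26, 165.26]. Speed limits (degrees/s): [136.94, 136.94, 180, 180, 180, 180].

## Interface

Orientations are given as a 3x3 rotation matrix whose columns are the frame's x, y, z axes.
In Python, from rig import observe, get_image, camera_params, close_job, grasp_offset gives the robot as it stands.
- The arm moves only by the shell command python3 -m handwheel 'ROWS' [OPENING] [FORCE]. ROWS is JSON, a list of rows, each a list of 2 entries, a list of its own where there are three numbers: the shift along the tool's x, y, z as a fraction of full scale, then the turn, a rotation vector about the tool's x, y, z as a fraction of full scale. In form: [[[dx, dy, dz], [ax, ay, az]], ...]. A call has 1 to 10 rows; each row is the pose to reach, as a shift and turn from the pose commanded when the call began, along the tool's axes at that moment, turning the shorter way round; what a row does not reach only later rows make up. Full scale, the value 1, is 0.5 m for a shift and pi rad for a turn. A row lasts 1/10 s, in which the tool goes at most 50 mm and 8.59 degrees, less where a joint would pass 70% of its speed; a pose out of reach is approached as far as the arm can. A call with a number of a shift or a turn outside -1 to 1 is refused whole. A call with a gripper value outside its range is refused whole. OPENING is the opening, from 0 (shut) to 1 (fully open), set as the call begins (- or left out, the last holds). The fingers move at their own pace and stop on an object; FORCE is the grip in N (left out, the last holds). Time passes only in rows, so rows that repeat a pose let the fingers close. It gives the time, the measured TCP pose, the force, the opening and the grip force at its end, in the units of the state.
- observe(): the state, without advancing time (a new reading comes with each control period).
- get_image(name): name is "scene" or "top"; returns (picture, depth): 480x640x3 uint8, red, green, blue; 480x640 float32, m along the optical axis (not along the pixel's ray), 0 where there is no reading.
- camera_params(name): a dict with "K" (3x3 intrinsics, pixels), "k1" (the pictures are not rectified: a ray, as slopes to the right and down, at radius r is drawn at 1 + k1 r^2 times it, then the intrinsics apply), "R" (3x3) and "t" (3): a world point X has camera coordinates R X + t. Camera axes: x right, y down, z forward; pixel columns grow to the right and rows downward; lengths in m; the calibration is good to about 2 mm. A picture is of the moment at which its call begins. camera_params takes no time and is no camera call.
- close_job(): hands the job in; it is judged then, once.
The state is a dict: "time_s": time; "q": joint angles; "qvel": joint speeds; "joint_efforts": joint torques, N m; "position": TCP position; "tool_rot": TCP orientation; "ft_force": force on the tool from outside, world axes, zero at the start; "wrist_torque": the same for the moment, N m; "grip_width": finger opening in m; "gripper_force": force on a finger pad.
Only numpy, scipy, OpenCV 4.12 (cv2) and the standard library are available. Lean on these libraries where they do the work, as an engineer would, in place of code of your own. Each camera call takes 0.05 s, during which the arm holds its last target. There are 200 camera calls.

## Task

Take the broad wooden clay-beating paddle, whose handle is pushed under the raised ware board, and lay it flat in its plywood holder, blade in the wide pocket and handle between the two small cheeks: set it down, do not drop it. Then swing the holder's steel keeper bar fully shut across the blade until it clicks home against its stop and stays. Leave the pots and the other tools as they are.

Things in the scene. Friction and masses are not known exactly. Their poses are not given: they have to be found in the camera images.
- paddle: Pale hardwood beating paddle, flat, 18 mm thick, about 0.12 kg. Origin: underside, centre line, at the neck. Blade 48 mm wide from x = -96 mm to 0; handle 22 mm wide from 0 to +110 mm (+x runs along the handle, z up). At the start 75 to 95 mm of the blade sticks out of the ware board's front edge; the handle is wholly under it.
- ware_board: Fixed plank 170 mm (x) by 420 mm (y), underside 45 mm and top 57 mm above the bench, on a 30 mm wide bearer near each end (y = +-185 mm). Origin: bench level under its centre; its front edge (x = -85 mm) faces the robot. Pots stand on it; the paddle's handle and the stick lie under it.
- holder: Fixed plywood holder, base 248 x 134 x 12 mm. Origin under its centre, x towards the handle end. Blade pocket: end wall inner face x = -114 mm, side walls x = -124 to -18, inner faces y = +-28, 10 mm thick, tops 40 mm above bench: no room for fingers. Bare bed x = -18 to 71. Cheeks x = 71 to 95, inner faces y = +-15, tops 38 mm. Butt stop at x = 105, top 36 mm.
- bed (a point): Where the paddle's origin belongs: the middle of its 13 mm of end play, on the holder's bed, 12 mm above the bench; in the holder's frame x = -11.5 mm, y = 0. Axes as the holder's: the paddle's x must lie along this x.
- keeper (a joint): Angle of the steel keeper bar about its upright hinge, rad. 0: shut, bar straight across the pocket along the holder's -y, against its stop. 1.57: open, bar along the holder's -x, beside the pocket. Opening turns it clockwise from above. Its hinge clicks every 0.35 rad (0.32, 0.67, 1.02, 1.37, 1.72, 2.07), each click taking up to 4 N at the knob; let go below 0.12 it draws itself shut.
- keeper_hinge (a point): Point on the hinge axis at the bar's top face, 51 mm above the bench; in the holder's frame x = -35, y = +52 mm. The bar is 16 mm wide, 8 mm thick, reaches 112 mm from the axis; underside 43 mm above the bench.
- keeper_knob (a point): Centre of the top of the bar's upright round steel knob: 14 mm across, 51 to 81 mm above the bench, 88 mm from the hinge axis. Shut, it stands at x = -35, y = -36 mm in the holder's frame. A 53 mm high steel stop stands just beyond the shut bar's tip.
- stick: A plain flat wooden stick 210 by 24 by 10 mm, also half under the ware board, beside the paddle (either side); not to be moved. Origin: its underside, 9 mm from the middle.
- teapot: Clay teapot 79 mm tall on the ware board, origin under its centre; leave it.
- small_teapot: Clay teapot 65 mm tall on the ware board, origin under its centre; leave it.
- tea_cup: Clay cup 45 mm tall, 52 mm across, on the ware board, origin under its centre; leave it.
- clay_disc: Stone-grey disc 60 mm across, 22 mm high, on the bench between holder and ware board, origin under its centre; leave it.
There are look-alikes about, which are no part of the job. Leave any red look-alike of the paddle alone.

How it is judged (in metres and radians):
On the way:
1. the paddle lies flat in its bed in the holder, let go, with the keeper bar still open (x of paddle in the frame of bed between -0.009 and 0.009 m and y of paddle in the frame of bed between -0.007 and 0.007 m and z of paddle in the frame of bed below 0.006 m and angle between the x axis of paddle and the x axis of bed, either way round below 0.1 rad and angle between the z axis of paddle and the z axis of bed, either way round below 0.06 rad and linear speed of paddle below 0.02 m/s and value of joint keeper above 0.4 rad and contact force between the fingers and paddle below 0.1 N), for 0.2 s.
At the end, for the whole second after the job is handed in: The paddle lies at rest flat in the holder's bed (origin within 9 mm along and 7 mm across of the bed point, less than 6 mm above the bed, aligned within 0.1 rad and level within 0.06 rad), and the keeper bar is shut in its last detent and still (joint below 0.035 rad) (x of paddle in the frame of bed between -0.009 and 0.009 m and y of paddle in the frame of bed between -0.007 and 0.007 m and z of paddle in the frame of bed below 0.006 m and angle between the x axis of paddle and the x axis of bed, either way round below 0.1 rad and angle between the z axis of paddle and the z axis of bed, either way round below 0.06 rad and linear speed of paddle below 0.02 m/s and value of joint keeper below 0.035 rad and velocity of joint keeper between -0.05 and 0.05 rad/s); the robot touches nothing.
It fails at once if the paddle is dropped (falls free from more than about 10 mm) (linear speed of paddle above 0.45 m/s and contact force between the fingers and paddle below 0.1 N).
It fails at once if a pot or another tool is moved more than 30 mm from its place or tipped over (distance of any of stick, teapot, small_teapot, tea_cup, clay_disc from where it was at the start of the episode above 0.03 m or angle between any of stick, teapot, small_teapot, tea_cup, clay_disc's own z axis and vertical above 0.5 rad).
It also fails if it takes over 72 s, if anything falls off the work surface, if the arm or the gripper's body presses on something with over 40 N, if the wrist force passes 120 N, or if a joint passes its speed limit or range.

## Working session

There is one attempt and no reset: what is moved stays moved. The work goes in short steps, Python scripts to look and compute and a shell command to move; the robot and the scene stay as the last step left them, time stands still between calls to the robot, and variables do not carry over. Pictures are saved under pics/ and viewed, at most 10 in all, crops included, and the job is handed in when it is done.

```bash
ls; mkdir -p pics; cat > h.py <<'E'
import numpy as np,cv2
from rig import *
def cam(n):
    c=camera_params(n);return [np.array(c[k]) for k in("K","k1","R","t")]
def ray(n,px):
    K,k1,R,t=cam(n);p=np.atleast_2d(px).astype(float).reshape(-1,1,2)
    d=np.array([float(k1),0,0,0]);u=cv2.undistortPoints(p,K.astype(float),d)[:,0]
    return -R.T@t,(np.c_[u,np.ones(len(u))]@R)
def onz(n,px,z):
    o,d=ray(n,px);return o+d*((z-o[2])/d[:,2])[:,None]
def proj(n,X):
    K,k1,R,t=cam(n);return cv2.projectPoints(np.atleast_2d(X).astype(float),cv2.Rodrigues(R.astype(float))[0],t.astype(float),K.astype(float),np.array([float(k1),0,0,0]))[0][:,0]
def cloud(n,D):
    v,u=np.mgrid[:480,:640];o,d=ray(n,np.c_[u.ravel(),v.ravel()]);return (o+d*D.reshape(-1,1)).reshape(480,640,3)
def save(n,im): cv2.imwrite(n,im[:,:,::-1])
E
python3 - <<'E'
from h import *
for n in("scene","top"):
    im,D=get_image(n);save(f"pics/{n}0.png",im);np.savez(f"{n}0.npz",im=im,D=D)
    K,k1,R,t=cam(n);print(n,K.tolist(),k1,R.round(3).tolist(),(-R.T@t).round(3))
s=observe();print(grasp_offset,s["position"],np.round(s["tool_rot"],3).tolist(),s["time_s"])
E
```

```text
pics
scene [[554.7119800064615, 0.0, 318.94203829825767], [0.0, 554.7119800064615, 240.05170947552452], [0.0, 0.0, 1.0]] -0.13351532493762414 [[0.762, 0.648, -0.015], [0.391, -0.478, -0.787], [-0.517, 0.593, -0.617]] [ 1.085 -0.714  0.773]
top [[569.7889466743076, 0.0, 322.2418532809468], [0.0, 569.7889466743076, 240.06369853069594], [0.0, 0.0, 1.0]] -0.09233816225157365 [[-0.03, -0.999, -0.02], [-0.999, 0.031, -0.034], [0.035, 0.018, -0.999]] [ 0.467 -0.029  1.213]
0.0187 [0.15967017 0.52605023 0.23078334] [[-0.957, 0.291, -0.001], [0.291, 0.957, -0.001], [0.0, -0.001, -1.0]] 0.1
```

View pics/top0.png

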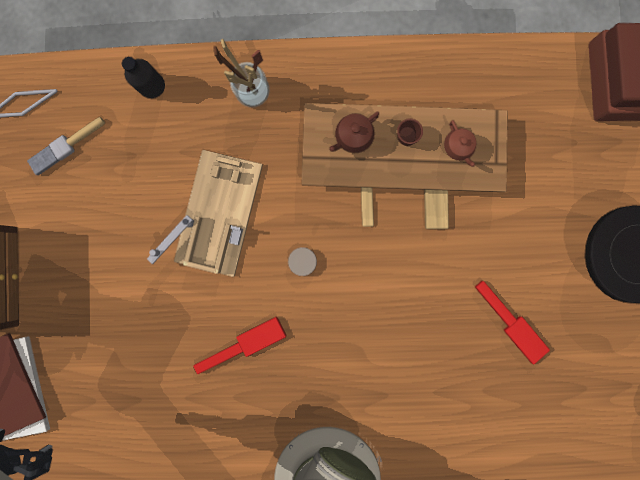

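View pics/scene0.png

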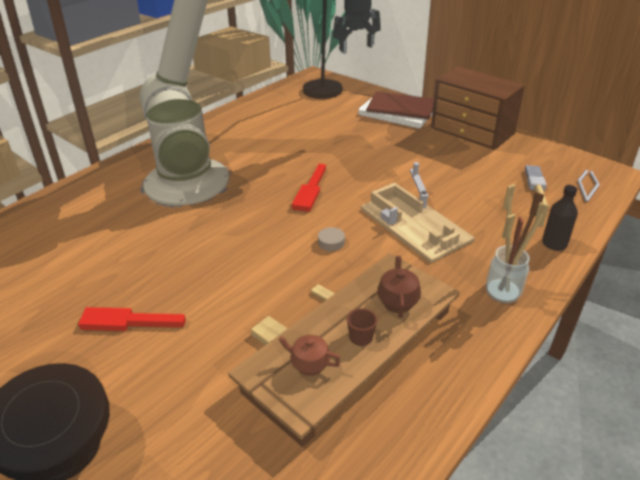

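The top view shows these candidates:
- The pale broad blade at (437,210), which fits the paddle: wide, pale and sticking out of the board front.
- The narrow pale piece at (367,206), which is the stick.
- The red look-alikes at (245,345) and (512,322), and the brush at (65,147), which are to be left alone.

The holder is around (222,213) with its cheeks at the far end. The keeper hinge is at about (188,222) and the knob at about (152,260). I choose (437,210) and check it in a crop.

```bash
python3 - <<'E'
from h import *
z=np.load("top0.npz");im=z["im"];D=z["D"]
a=cv2.resize(im[140:285,140:275],None,fx=4,fy=4,interpolation=2);b=cv2.resize(im[180:240,350:460],None,fx=2.3,fy=2.3,interpolation=2)
c=np.zeros((580,800,3),np.uint8);c[:,:540]=a[:580,:540];c[:b.shape[0],545:545+b.shape[1]]=b
save("pics/crop.png",c)
hsv=cv2.cvtColor(im,cv2.COLOR_RGB2HSV)
C=cloud("top",D)
for p in[(437,205),(367,205),(437,220),(222,205)]: print(p,hsv[p[1],p[0]],C[p[1],p[0]].round(4))
roi=(slice(192,240),slice(350,460))
m=((hsv[...,2]>165)&(hsv[...,1]<150)).astype(np.uint8);mm=np.zeros_like(m);mm[roi]=m[roi]
for c in cv2.findContours(mm,0,1)[0]:
    if cv2.contourArea(c)>60:
        r=cv2.minAreaRect(c);bx=cv2.boxPoints(r);print(r);print(onz("top",bx,0.018).round(4).tolist())
# grey disc, knob
print("z at holder parts")
for p in[(188,222),(153,258),(235,235),(170,240),(302,262)]: print(p,C[p[1],p[0]].round(4))
E
```

```text
(437, 205) [ 18 105 173] [ 0.5744 -0.2501  0.0202]
(367, 205) [ 18 104 188] [ 0.5795 -0.1035  0.0138]
(437, 220) [ 18 106 181] [ 0.543  -0.2492  0.0185]
(222, 205) [ 17  93 198] [0.59   0.2048 0.0086]
((436.0, 210.0), (34.0, 22.0), 90.0)
[[0.6007, -0.2262, 0.018], [0.5993, -0.2726, 0.018], [0.5277, -0.2698, 0.018], [0.5291, -0.2234, 0.018]]
((367.0, 208.5), (33.0, 10.0), 90.0)
[[0.6068, -0.0936, 0.018], [0.6062, -0.1147, 0.018], [0.5367, -0.1123, 0.018], [0.5373, -0.0913, 0.018]]
z at holder parts
(188, 222) [0.5529 0.2681 0.0515]
(153, 258) [0.4808 0.3434 0.0509]
(235, 235) [0.524  0.1747 0.03  ]
(170, 240) [0.517  0.3072 0.0494]
(302, 262) [0.4636 0.0366 0.0235]
```

View pics/crop.png

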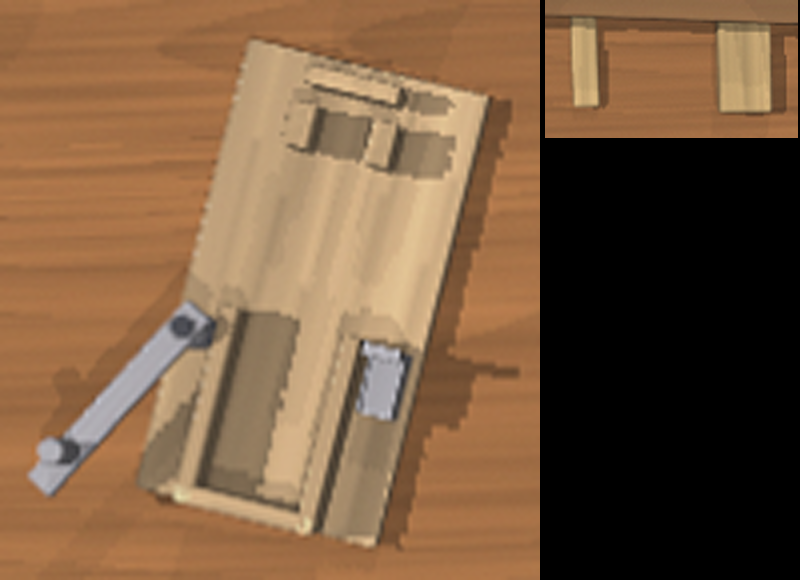

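The crop confirms the choice: the broad blade is at crop (745,68), the narrow stick at (585,60). The holder base corners are at crop (250,38), (490,97), (377,546) and (137,486). The hinge is at (185,325) and the knob top at about (50,448).

```bash
python3 - <<'E'
from h import *
f=lambda p:(np.array(p,float)+.5)/4-.5+140
P=onz("top",f([(250,38),(490,97),(377,546),(137,486)]),.012)[:,:2]
print(P.round(4).tolist(),"L",[np.linalg.norm(P[i]-P[(i+1)%4]).round(4) for i in range(4)])
c=P.mean(0);hx=(P[0]+P[1]-P[2]-P[3]);hx/=np.linalg.norm(hx);hy=np.array([-hx[1],hx[0]])
print("ctr",c,"yaw",np.degrees(np.arctan2(hx[1],hx[0])))
loc=lambda px,z:((onz("top",f(px),z)[:,:2]-c)@np.c_[hx,hy]).round(4).tolist()
print("hinge(-35,52)",loc([(185,325)],.053));print("pocket outer corners(-124,+-38)",loc([(175,492),(310,530)],.04))
print("cheeks x71-95; inner y+-15",loc([(318,103),(391,120),(372,120),(300,152),(368,166)],.038));print("knob",loc([(50,448)],.081))
bed=c+hx*-.0115;print("bed",bed)
# paddle edges + board edge
g=lambda p:((np.array(p,float)-[545,0]+.5)/2.3-.5)+[350,180]
for n,px,z in(("front",[(721,113),(770,111)],.018),("sides",[(718,26),(769,27)],.018),("board",[(718,22),(769,23)],.057),("stick",[(572,17),(598,19),(575,107),(599,106)],.010)):print(n,onz("top",g(px),z).round(4).tolist())
# gradient-refined paddle edges, top image
im=np.load("top0.npz")["im"];hsv=cv2.cvtColor(im,cv2.COLOR_RGB2HSV)[...,1].astype(float)
for r in(196,202,208,214,220,226):
    s=np.diff(hsv[r,418:458]);print(r,418.5+s.argmin(),418.5+s.argmax())
E
```

```text
[[0.7113, 0.2447], [0.6746, 0.1162], [0.4379, 0.1824], [0.4733, 0.3106]] L [np.float64(0.1336), np.float64(0.2458), np.float64(0.133), np.float64(0.247)]
ctr [0.57428897 0.21346539] yaw -15.545938402493617
hinge(-35,52) [[-0.0341, 0.0513]]
pocket outer corners(-124,+-38) [[-0.1195, 0.0385], [-0.1215, -0.0351]]
cheeks x71-95; inner y+-15 [[0.0952, 0.016], [0.0954, -0.0236], [0.0931, -0.0139], [0.068, 0.0189], [0.0692, -0.0178]]
knob [[-0.1107, 0.0957]]
bed [0.56320969 0.21654751]
front [[0.5251, -0.2259, 0.018], [0.5256, -0.2708, 0.018]]
sides [[0.6049, -0.2262, 0.018], [0.6026, -0.273, 0.018]]
board [[0.6039, -0.2199, 0.057], [0.6017, -0.2652, 0.057]]
stick [[0.6182, -0.0933, 0.01], [0.6156, -0.1171, 0.01], [0.5351, -0.0933, 0.01], [0.5354, -0.1153, 0.01]]
196 423.5 447.5
202 424.5 447.5
208 424.5 447.5
214 424.5 448.5
220 424.5 448.5
226 424.5 448.5
```

```bash
cat > go.py <<'E'
import sys
from h import *
from scipy.spatial.transform import Rotation as Ro
s=observe();R=np.array(s["tool_rot"]);p=np.array(s["position"])
x,y,z,a=map(float,sys.argv[1:5]);a=np.radians(a)
ty=np.array([np.cos(a),np.sin(a),0]);tz=np.array([0,0,-1.]);T=np.c_[np.cross(ty,tz),ty,tz]
print("now",p.round(4),"yaw",np.degrees(np.arctan2(R[1,1],R[0,1])).round(2),"t",s["time_s"])
print("dist",np.linalg.norm([x,y,z]-p).round(3),"row",(R.T@([x,y,z]-p)/.5).round(4).tolist(),(Ro.from_matrix(R.T@T).as_rotvec()/np.pi).round(4).tolist())
E
python3 go.py .552 -.249 .15 89; python3 go.py .36 .14 .22 80
```

```text
now [0.1597 0.5261 0.2308] yaw 73.11 t 0.1
dist 0.872 row [-1.2012, -1.255, 0.1628] [-0.0004, -0.0001, -0.0883]
now [0.1597 0.5261 0.2308] yaw 73.11 t 0.1
dist 0.435 row [-0.6077, -0.6224, 0.0222] [-0.0004, -0.0001, -0.0383]
```

```bash
python3 -m handwheel '[[[-0.6,-0.62,0.02],[0,0,-0.04]],[[-0.6,-0.62,0.02],[0,0,-0.04]],[[-0.6,-0.62,0.02],[0,0,-0.04]],[[-0.6,-0.62,0.02],[0,0,-0.04]],[[-0.6,-0.62,0.02],[0,0,-0.04]],[[-0.6,-0.62,0.02],[0,0,-0.04]],[[-0.6,-0.62,0.02],[0,0,-0.04]],[[-0.6,-0.62,0.02],[0,0,-0.04]],[[-0.6,-0.62,0.02],[0,0,-0.04]],[[-0.6,-0.62,0.02],[0,0,-0.04]]]' 1 60; python3 go.py .552 -.249 .12 89
```

```text
time_s: 1.1
position: [0.3582, 0.1398, 0.2211]
tool_rot: [[-0.985, 0.173, -0.0], [0.173, 0.985, -0.001], [0.0, -0.001, -1.0]]
ft_force: [0.7, 0.6, 0.8]
grip_width: 0.0852
gripper_force: 0.0
now [0.3582 0.1398 0.2211] yaw 80.02 t 1.1
dist 0.446 row [-0.5166, -0.6985, 0.2025] [-0.0002, -0.0001, -0.0499]
```

```bash
python3 -m handwheel '[[[-0.517,-0.698,0.2],[0,0,-0.05]],[[-0.517,-0.698,0.2],[0,0,-0.05]],[[-0.517,-0.698,0.2],[0,0,-0.05]],[[-0.517,-0.698,0.2],[0,0,-0.05]],[[-0.517,-0.698,0.2],[0,0,-0.05]],[[-0.517,-0.698,0.2],[0,0,-0.05]],[[-0.517,-0.698,0.2],[0,0,-0.05]],[[-0.517,-0.698,0.2],[0,0,-0.05]],[[-0.517,-0.698,0.2],[0,0,-0.05]],[[-0.517,-0.698,0.2],[0,0,-0.05]]]'; python3 go.py .552 -.249 .003 89
```

```text
time_s: 2.1
position: [0.554, -0.2484, 0.1188]
tool_rot: [[-1.0, 0.015, -0.001], [0.015, 1.0, 0.001], [0.001, 0.001, -1.0]]
ft_force: [-0.7, 1.4, 0.5]
grip_width: 0.0852
gripper_force: 0.0
now [ 0.554  -0.2484  0.1188] yaw 89.15 t 2.1
dist 0.116 row [0.0036, -0.0014, 0.2316] [0.0002, -0.0005, 0.0008]
```

```bash
python3 -m handwheel '[[[0.003,-0.001,0.1],[0,0,0]],[[0.003,-0.001,0.18],[0,0,0]],[[0.003,-0.001,0.22],[0,0,0]],[[0.003,-0.001,0.237],[0,0,0]],[[0.003,-0.001,0.237],[0,0,0]],[[0.003,-0.001,0.237],[0,0,0]]]' 1; python3 -m handwheel '[[[0,0,0],[0,0,0]],[[0,0,0],[0,0,0]],[[0,0,0],[0,0,0]],[[0,0,0],[0,0,0]],[[0,0,0],[0,0,0]],[[0,0,0],[0,0,0]],[[0,0,0],[0,0,0]],[[0,0,0],[0,0,0]]]' 0 50
```

```text
time_s: 2.7
position: [0.5521, -0.2454, 0.0041]
tool_rot: [[-1.0, 0.011, 0.002], [0.011, 1.0, -0.001], [-0.002, -0.001, -1.0]]
ft_force: [0.7, -0.4, -0.5]
grip_width: 0.0853
gripper_force: 0.0
time_s: 3.5
position: [0.5518, -0.2458, 0.0039]
tool_rot: [[-1.0, 0.012, 0.002], [0.012, 1.0, -0.001], [-0.002, -0.001, -1.0]]
ft_force: [-0.7, 0.0, 5.7]
grip_width: 0.0465
gripper_force: 52.2
```

```bash
python3 -m handwheel '[[[0,0,-0.006],[0,0,0]],[[0,0,-0.012],[0,0,0]],[[0.03,0,-0.012],[0,0,0]],[[0.07,0,-0.012],[0,0,0]],[[0.12,0,-0.012],[0,0,0]],[[0.17,0,-0.012],[0,0,0]],[[0.22,0,-0.012],[0,0,0]],[[0.27,0,-0.012],[0,0,0]],[[0.32,0,-0.012],[0,0,0]],[[0.34,0,-0.012],[0,0,0]]]';python3 -m handwheel '[[[0,0,0],[0,0,0]],[[0,0,0.005],[0,0,0]],[[0,0,0.010],[0,0,0]],[[0,0,0.013],[0,0,0]],[[0,0,0.013],[0,0,0]]]'; python3 - <<'E'
from h import *
im,D=get_image("top");np.savez("top1.npz",im=im,D=D);C=cloud("top",D)
v=slice(180,340);u=slice(370,520);save("pics/p1.png",cv2.resize(im[v,u],None,fx=4,fy=3.7,interpolation=2))
hsv=cv2.cvtColor(im,cv2.COLOR_RGB2HSV);m=((hsv[...,1]<125)&(hsv[...,2]>150)).astype(np.uint8)
k=np.zeros_like(m);k[190:330,400:475]=m[190:330,400:475]
for c in cv2.findContours(k,0,1)[0]:
    if cv2.contourArea(c)>30: print(cv2.minAreaRect(c),cv2.boundingRect(c))
E
```

```text
time_s: 4.5
position: [0.3797, -0.2431, 0.009]
tool_rot: [[-1.0, 0.013, -0.001], [0.013, 1.0, 0.001], [0.001, 0.001, -1.0]]
ft_force: [-0.1, -0.2, -1.9]
grip_width: 0.0463
gripper_force: 51.4
time_s: 5.0
position: [0.3824, -0.2439, 0.0038]
tool_rot: [[-1.0, 0.011, 0.002], [0.011, 1.0, -0.002], [-0.002, -0.002, -1.0]]
ft_force: [-4.3, 2.3, 26.1]
grip_width: 0.0467
gripper_force: 54.5
((423.4601135253906, 320.4984436035156), (11.304668426513672, 37.192359924316406), 47.290611267089844) (406, 304, 35, 26)
((472.1609802246094, 298.251220703125), (25.702238082885742, 5.796972274780273), 77.90524291992188) (467, 286, 8, 26)
((437.0, 247.5), (71.0, 22.0), 90.0) (426, 212, 23, 72)
```

View pics/p1.png

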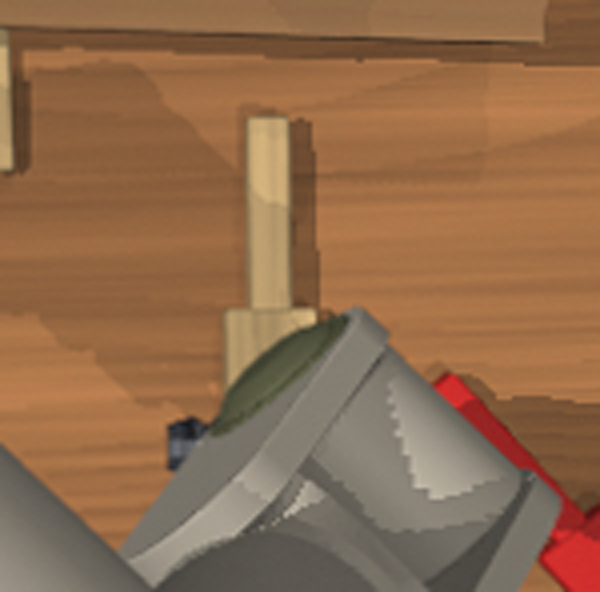

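The paddle is fully out and flat. The neck is at crop (270,308) and the handle end at (268,116). I release it and re-grip on the handle.

```bash
python3 -m handwheel '[[[0,0,-0.002],[0,0,0]],[[0,0,-0.002],[0,0,0]],[[0,0,-0.002],[0,0,0]],[[0,0,-0.002],[0,0,0]],[[0,0,-0.05],[0,0,0]],[[0,0,-0.12],[0,0,0]],[[0,0,-0.12],[0,0,0]]]' 1; python3 - <<'E'
from h import *
g=lambda p:[370+(p[0]+.5)/4-.5,180+(p[1]+.5)/3.7-.5]
for n,p in dict(neck=(270,309),end=(269,116),hl_top=(247,117),hr_top=(290,117),hl_bot=(249,308),hr_bot=(292,308)).items(): print(n,onz("top",g(p),.018).round(4))
E
python3 go.py .48 -.247 .06 89
```

```text
time_s: 5.75
position: [0.3827, -0.2447, 0.0652]
tool_rot: [[-1.0, 0.012, 0.004], [0.012, 1.0, -0.005], [-0.004, -0.005, -1.0]]
ft_force: [0.2, 0.2, -1.5]
grip_width: 0.0853
gripper_force: 0.0
neck [[ 0.4525 -0.2462  0.018 ]]
end [[ 0.562  -0.2497  0.018 ]]
hl_top [[ 0.5618 -0.2381  0.018 ]]
hr_top [[ 0.5611 -0.2608  0.018 ]]
hl_bot [[ 0.4534 -0.2352  0.018 ]]
hr_bot [[ 0.4527 -0.2578  0.018 ]]
now [ 0.3827 -0.2447  0.0652] yaw 89.32 t 5.75
dist 0.097 row [-0.1946, -0.0022, 0.0113] [-0.0015, 0.0014, 0.0018]
```

```bash
python3 -m handwheel '[[[-0.1,-0.002,0],[0,0,0.005]],[[-0.189,-0.004,0],[0,0,0.005]],[[-0.189,-0.004,0.0],[0,0,0.005]],[[-0.189,-0.004,0.05],[0,0,0.005]],[[-0.189,-0.004,0.1],[0,0,0.005]],[[-0.189,-0.004,0.125],[0,0,0.005]],[[-0.189,-0.004,0.125],[0,0,0.005]],[[-0.189,-0.004,0.125],[0,0,0.005]]]' 0.7; python3 go.py .4775 -.247 .003 88.3
```

```text
time_s: 6.55
position: [0.4758, -0.2469, 0.0002]
tool_rot: [[-1.0, 0.028, 0.0], [0.028, 1.0, -0.0], [-0.0, -0.0, -1.0]]
ft_force: [0.3, -0.5, -0.6]
grip_width: 0.0598
gripper_force: 0.0
now [ 4.758e-01 -2.469e-01  2.000e-04] yaw 88.4 t 6.55
dist 0.003 row [-0.0033, -0.0002, -0.0057] [-0.0, 0.0, 0.0005]
```

```bash
python3 -m handwheel '[[[-0.003,0,-0.009],[0,0,0]],[[-0.003,0,-0.009],[0,0,0]]]'; python3 -m handwheel '[[[0,0,0],[0,0,0]],[[0,0,0],[0,0,0]],[[0,0,0],[0,0,0]],[[0,0,0],[0,0,0]],[[0,0,0],[0,0,0]],[[0,0,0],[0,0,0]],[[0,0,0],[0,0,0]],[[0,0,0],[0,0,0]]]' 0 80;  python3 -m handwheel '[[[0,0,-0.01],[0,0,0]],[[0,0,-0.04],[0,0,0]],[[0,0,-0.1],[0,0,0]],[[0,0,-0.2],[0,0,0]],[[0,0,-0.25],[0,0,0]],[[0,0,-0.25],[0,0,0]],[[0,0,-0.25],[0,0,0]]]'
python3 go.py .587 .21 .13 74.5
```

```text
time_s: 6.75
position: [0.4781, -0.2472, 0.0058]
tool_rot: [[-1.0, 0.028, 0.002], [0.028, 1.0, -0.002], [-0.002, -0.002, -1.0]]
ft_force: [-0.1, 0.6, 0.1]
grip_width: 0.0602
gripper_force: 0.0
time_s: 7.55
position: [0.4774, -0.2467, 0.0049]
tool_rot: [[-1.0, 0.028, 0.0], [0.028, 1.0, -0.0], [-0.0, -0.0, -1.0]]
ft_force: [-2.2, 0.6, 6.2]
grip_width: 0.0196
gripper_force: 79.1
time_s: 8.25
position: [0.477, -0.2464, 0.1291]
tool_rot: [[-1.0, 0.028, -0.0], [0.028, 1.0, 0.0], [0.0, 0.0, -1.0]]
ft_force: [0.1, 0.5, -1.7]
grip_width: 0.0199
gripper_force: 78.5
now [ 0.477  -0.2464  0.1291] yaw 88.41 t 8.25
dist 0.469 row [-0.1945, 0.9186, -0.0017] [0.0001, -0.0001, 0.0773]
```

```bash
python3 -m handwheel '[[[-0.02,0.1,0],[0,0,0.01]],[[-0.04,0.19,0],[0,0,0.02]],[[-0.06,0.28,0],[0,0,0.03]],[[-0.08,0.37,0],[0,0,0.04]],[[-0.1,0.46,0],[0,0,0.05]],[[-0.12,0.55,0],[0,0,0.06]],[[-0.14,0.64,0],[0,0,0.07]],[[-0.16,0.73,0],[0,0,0.078]],[[-0.18,0.82,0],[0,0,0.078]],[[-0.193,0.88,0],[0,0,0.078]]]';python3 -m handwheel '[[[0.004,0.02,0],[0,0,0]],[[0.008,0.035,0.03],[0,0,0]],[[0.008,0.035,0.08],[0,0,0]],[[0.008,0.035,0.08],[0,0,0]],[[0.008,0.035,0.08],[0,0,0]]]'
python3 go.py .587 .21 .09 74.45
python3 - <<'E'
from h import *
im,D=get_image("top");np.savez("top2.npz",im=im,D=D);sc,d2=get_image("scene");np.savez("sc2.npz",im=sc,D=d2)
c=np.zeros((560,800,3),np.uint8);c[:,:400]=cv2.resize(im[140:280,145:245],None,fx=4,fy=4,interpolation=2);c[:,400:]=cv2.resize(sc[150:290,360:460],None,fx=4,fy=4,interpolation=2)
save("pics/p2.png",c)
E
```

```text
time_s: 9.25
position: [0.5853, 0.1933, 0.127]
tool_rot: [[-0.963, 0.268, -0.004], [0.268, 0.963, -0.0], [0.003, -0.001, -1.0]]
ft_force: [0.6, -0.7, -2.1]
grip_width: 0.0194
gripper_force: 78.6
time_s: 9.75
position: [0.5865, 0.2074, 0.0885]
tool_rot: [[-0.963, 0.271, -0.002], [0.271, 0.963, -0.0], [0.002, -0.001, -1.0]]
ft_force: [0.2, -0.7, -2.0]
grip_width: 0.0195
gripper_force: 78.6
now [0.5865 0.2074 0.0885] yaw 74.3 t 9.75
dist 0.003 row [0.0004, 0.0053, -0.003] [-0.0003, -0.0007, -0.0008]
```

View pics/p2.png

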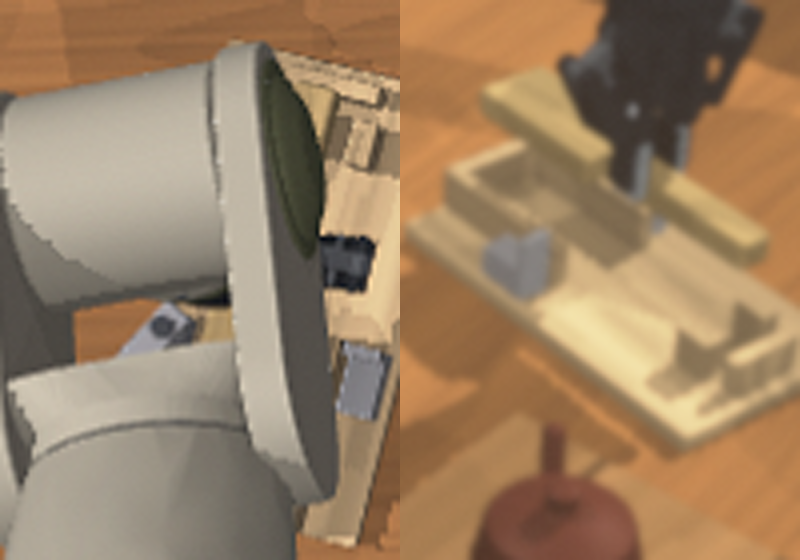

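The top view is mostly blocked by the arm. The scene view shows the paddle level above the holder, with its blade end at crop (483–545,70–110) and handle end at (735–768,235–265). I check the predicted corners against the scene view.

```bash
python3 - <<'E'
from h import *
im=np.load("sc2.npz")["im"].copy()
def rect(o,yaw,x0,x1,y0,y1,z):
    a=np.radians(yaw);hx=np.array([np.cos(a),np.sin(a)]);hy=np.array([-hx[1],hx[0]])
    return np.array([[*(o+hx*x+hy*y),z] for x,y in((x0,y0),(x1,y0),(x1,y1),(x0,y1))])
s=6;sub=cv2.resize(im[155:260,355:485],None,fx=s,fy=s-.5,interpolation=2)
def draw(X,c):
    p=proj("scene",X);p=np.c_[(p[:,0]-355+.5)*s,(p[:,1]-155+.5)*(s-.5)];cv2.polylines(sub,[p.round().astype(np.int32)],True,c,1)
c=np.array([.57429,.21347]);y=-15.6
draw(rect(c,y,-.124,.124,-.067,.067,.012),(255,0,0));draw(rect(c,y,-.114,-.018,-.028,.028,.04),(255,0,0));draw(rect(c,y,.071,.095,-.015,.015,.038),(255,0,0))
p=observe();t=p["position"];R=p["tool_rot"];a=np.degrees(np.arctan2(R[1][1],R[0][1]))-90
h=np.array([np.cos(np.radians(a)),np.sin(np.radians(a))]);o=np.array(t[:2])-.025*h;print(a,o)
draw(rect(o,a,-.096,0,-.024,.024,.1016),(0,0,255));draw(rect(o,a,0,.11,-.011,.011,.1016),(0,0,255))
save("pics/p3.png",sub)
E
```

```text
-15.687194088444414 [0.56322476 0.21449698]
```

View pics/p3.png

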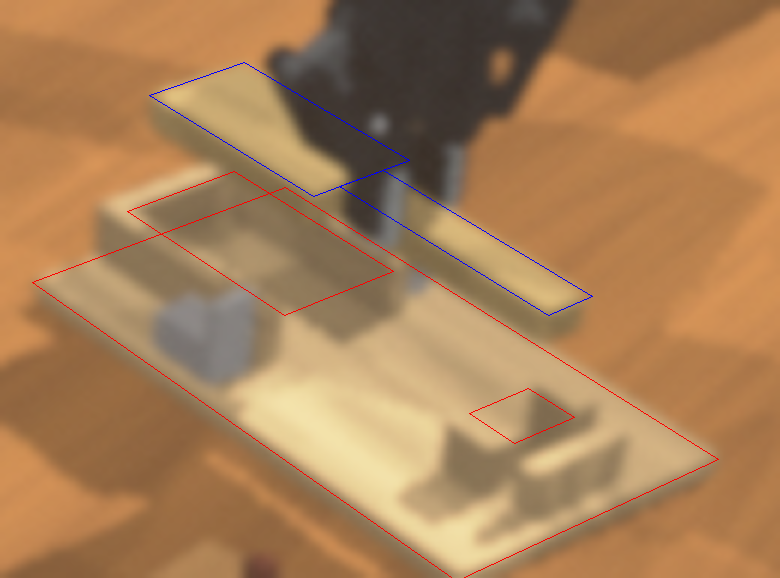

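The predicted outlines match the image to about 1–2 mm for both paddle and holder. I lower with a 2 mm lateral correction.

```bash
python3 -m handwheel '[[[0,0.004,0.02],[0,0,0]],[[0,0.004,0.045],[0,0,0]],[[0,0.004,0.075],[0,0,0]],[[0,0.004,0.075],[0,0,0]],[[0,0.004,0.075],[0,0,0]]]'; python3 -c "
from rig import observe
import numpy as np
a=[];
s=observe();print(s['position'],s['ft_force'])"
python3 go.py .5873 .2098 .05 74.4
```

```text
time_s: 10.35
position: [0.5873, 0.2103, 0.0515]
tool_rot: [[-0.963, 0.269, -0.001], [0.269, 0.963, -0.0], [0.001, -0.0, -1.0]]
ft_force: [-0.6, -0.5, -1.4]
grip_width: 0.0199
gripper_force: 78.7
[0.58730252 0.21032316 0.05150865] [-0.59988753 -0.52842975 -1.40423015]
now [0.5873 0.2103 0.0515] yaw 74.37 t 10.35
dist 0.002 row [-0.0003, -0.001, 0.003] [-0.0001, -0.0002, -0.0002]
```

Position is within 0.5 mm, so I go down gently in steps and watch the force.

```bash
python3 -m handwheel '[[[0,0,0.01],[0,0,0]],[[0,0,0.02],[0,0,0]],[[0,0,0.03],[0,0,0]],[[0,0,0.04],[0,0,0]],[[0,0,0.05],[0,0,0]],[[0,0,0.05],[0,0,0]]]'; python3 -m handwheel '[[[0,0,0.005],[0,0,0]],[[0,0,0.01],[0,0,0]],[[0,0,0.014],[0,0,0]],[[0,0,0.014],[0,0,0]]]'
```

```text
time_s: 10.95
position: [0.587, 0.2103, 0.026]
tool_rot: [[-0.963, 0.269, -0.001], [0.269, 0.963, -0.0], [0.001, -0.001, -1.0]]
ft_force: [0.4, -1.0, -0.8]
grip_width: 0.0198
gripper_force: 78.7
time_s: 11.35
position: [0.5873, 0.2103, 0.0196]
tool_rot: [[-0.963, 0.269, -0.0], [0.269, 0.963, -0.0], [0.0, -0.0, -1.0]]
ft_force: [-0.8, 0.0, -0.5]
grip_width: 0.0196
gripper_force: 78.7
```

```bash
python3 -m handwheel '[[[0,0,0.002],[0,0,0]],[[0,0,0.004],[0,0,0]],[[0,0,0.005],[0,0,0]],[[0,0,0.005],[0,0,0]]]'
```

```text
time_s: 11.75
position: [0.5874, 0.2103, 0.0173]
tool_rot: [[-0.963, 0.269, -0.0], [0.269, 0.963, 0.0], [0.0, -0.0, -1.0]]
ft_force: [-0.0, -0.1, -1.6]
grip_width: 0.0197
gripper_force: 78.7
```

```bash
python3 -m handwheel '[[[0,0,0.002],[0,0,0]],[[0,0,0.003],[0,0,0]],[[0,0,0.003],[0,0,0]]]'
```

```text
time_s: 12.05
position: [0.5875, 0.2103, 0.0169]
tool_rot: [[-0.963, 0.269, 0.001], [0.269, 0.963, 0.0], [-0.001, 0.0, -1.0]]
ft_force: [-3.2, -1.6, 7.1]
grip_width: 0.0197
gripper_force: 79.8
```

```bash
python3 -m handwheel '[[[0,0,0],[0,0,0]],[[0,0,0],[0,0,0]],[[0,0,0],[0,0,0]],[[0,0,0],[0,0,0]],[[0,0,0],[0,0,0]]]' 0.6; python3 -m handwheel '[[[0,0,-0.02],[0,0,0]],[[0,0,-0.06],[0,0,0]],[[0,0,-0.16],[0,0,0]],[[0,0,-0.26],[0,0,0]],[[0,0,-0.3],[0,0,0]],[[0,0,-0.3],[0,0,0]]]';python3 go.py .55 -.05 .2 74.4
```

```text
time_s: 12.55
position: [0.5874, 0.2103, 0.0157]
tool_rot: [[-0.963, 0.269, -0.0], [0.269, 0.963, -0.0], [0.0, -0.0, -1.0]]
ft_force: [-0.3, -0.6, -0.3]
grip_width: 0.0514
gripper_force: 0.0
time_s: 13.15
position: [0.5886, 0.2106, 0.1703]
tool_rot: [[-0.963, 0.269, 0.008], [0.269, 0.963, 0.001], [-0.007, 0.003, -1.0]]
ft_force: [0.5, -0.3, -0.0]
grip_width: 0.0512
gripper_force: 0.0
now [0.5886 0.2106 0.1703] yaw 74.37 t 13.15
dist 0.265 row [-0.0664, -0.5225, -0.0605] [0.001, 0.0023, -0.0001]
```

```bash
python3 -m handwheel '[[[0,-0.1,0],[0,0,0]],[[0,-0.2,0],[0,0,0]],[[0,-0.3,0],[0,0,0]],[[0,-0.4,0],[0,0,0]],[[0,-0.5,0],[0,0,0]],[[0,-0.55,0],[0,0,0]],[[0,-0.55,0],[0,0,0]]]' 0 40
python3 - <<'E'
from h import *
im,D=get_image("top");np.savez("top3.npz",im=im,D=D)
save("pics/p4.png",cv2.resize(im[140:285,140:275],None,fx=4,fy=4,interpolation=2))
E
```

```text
time_s: 13.85
position: [0.5122, -0.0571, 0.1651]
tool_rot: [[-0.962, 0.273, -0.002], [0.273, 0.962, 0.0], [0.002, -0.0, -1.0]]
ft_force: [0.7, -0.1, -0.5]
grip_width: -0.0002
gripper_force: 0.0
```

View pics/p4.png

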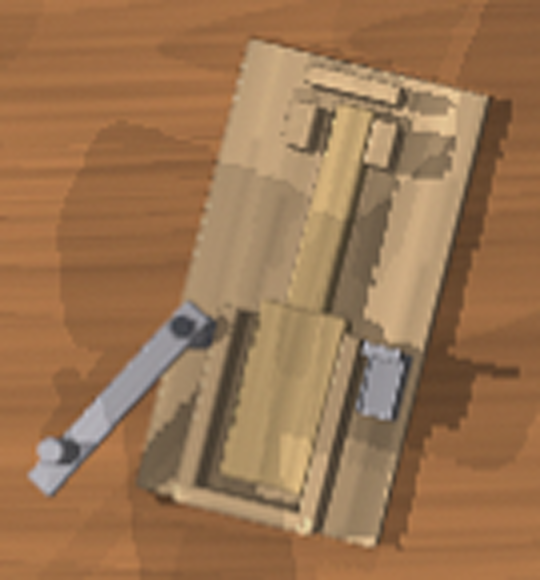

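The paddle lies in the pocket with its handle between the cheeks (neck at crop (304,313), handle end at (350,108)). The keeper is still at about 2.07 rad, with the knob at (52,447). I check the pose numbers and plan the knob arc.

```bash
cat > k.py <<'E'
from h import *
c=np.array([.57429,.21347]);a=np.radians(-15.6);hx=np.array([np.cos(a),np.sin(a)]);hy=np.array([-hx[1],hx[0]])
f=lambda p:(np.array(p,float)+.5)/4-.5+140
loc=lambda px,z:((onz("top",f(px),z)[:,:2]-c)@np.c_[hx,hy]).round(4).tolist()
W=lambda x,y:c+hx*x+hy*y
kn=lambda t,r=.088:W(-.035-r*np.sin(t),.052-r*np.cos(t))
E
python3 - <<'E'
from k import *
print("neck corners (-.0115,+-.024)",loc([(264,302),(346,322)],.030),"end (.0985,+-.011)",loc([(334,107),(369,113)],.030))
print("knob",loc([(51,447)],.081))
for t in(2.07,1.8,1.5,1.2,.9,.6,.3,0):print(t,kn(t).round(4))
E
python3 go.py .4916 .3340 .12 50
```

```text
neck corners (-.0115,+-.024) [[-0.0124, 0.0197], [-0.0122, -0.0251]] end (.0985,+-.011) [[0.096, 0.0092], [0.0973, -0.0096]]
knob [[-0.1101, 0.0952]]
2.07 [0.4915 0.3343]
1.8 [0.4774 0.3153]
1.5 [0.4683 0.2906]
1.2 [0.467  0.2643]
0.9 [0.4735 0.2388]
0.6 [0.4872 0.2164]
0.3 [0.5069 0.199 ]
0 [0.5309 0.1882]
now [ 0.5127 -0.0555  0.1652] yaw 74.21 t 13.9
dist 0.393 row [0.2524, 0.738, 0.0909] [-0.0, -0.0005, 0.1345]
```

```bash
python3 -m handwheel '[[[0.04,0.1,0],[0,0,0.03]],[[0.08,0.2,0],[0,0,0.06]],[[0.12,0.3,0],[0,0,0.09]],[[0.16,0.4,0],[0,0,0.12]],[[0.2,0.5,0.02],[0,0,0.135]],[[0.22,0.6,0.04],[0,0,0.135]],[[0.25,0.69,0.06],[0,0,0.135]],[[0.25,0.738,0.08],[0,0,0.135]],[[0.25,0.738,0.09],[0,0,0.135]],[[0.25,0.738,0.09],[0,0,0.135]]]' 0.32; python3 go.py .4925 .3343 .056 50
```

```text
time_s: 14.9
position: [0.4908, 0.336, 0.1192]
tool_rot: [[-0.769, 0.639, -0.003], [0.639, 0.769, -0.001], [0.001, -0.003, -1.0]]
ft_force: [0.4, 0.3, 0.4]
grip_width: 0.0273
gripper_force: 0.0
now [0.4908 0.336  0.1192] yaw 50.25 t 14.9
dist 0.063 row [-0.005, -0.0, 0.1263] [-0.0009, -0.0005, 0.0014]
```

```bash
python3 -m handwheel '[[[-0.005,0,0],[0,0,0]],[[-0.005,0,0.05],[0,0,0]],[[-0.005,0,0.08],[0,0,0]],[[-0.005,0,0.1],[0,0,0]],[[-0.005,0,0.115],[0,0,0]],[[-0.005,0,0.124],[0,0,0]],[[-0.005,0,0.124],[0,0,0]]]'; python3 - <<'E'
from h import *
im,D=get_image("scene");save("pics/p5.png",cv2.resize(im[130:230,370:470],None,fx=5,fy=5,interpolation=2))
E
```

```text
time_s: 15.6
position: [0.4943, 0.3327, 0.0588]
tool_rot: [[-0.767, 0.642, -0.0], [0.642, 0.767, -0.0], [0.0, -0.0, -1.0]]
ft_force: [-0.0, 0.3, 0.3]
grip_width: 0.0273
gripper_force: 0.0
```

View pics/p5.png

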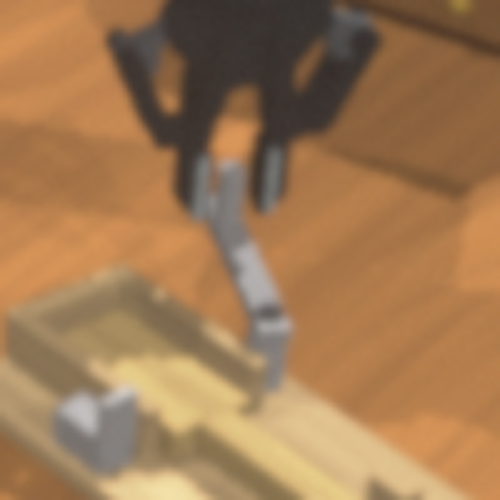

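The fingers straddle the knob: fingers at crop (200,185) and (272,180), knob at (230,190). I compute the arc rows.

```bash
cat > arc.py <<'E'
import sys
from k import *
s=observe();R=np.array(s["tool_rot"]);p=np.array(s["position"]);y0=np.degrees(np.arctan2(R[1,1],R[0,1]))
d=p[:2]-W(-.035,.052);l=np.array([d@hx,d@hy]);print("r",np.hypot(*l).round(4),"th",np.arctan2(-l[0],-l[1]).round(3),"yaw",y0.round(1),"z",p[2].round(4),"q6",s["q"][5],"f",np.round(s["ft_force"],1))
for t in np.linspace(*map(float,sys.argv[1:3]),int(sys.argv[3])):
    g=np.r_[kn(t),.057];y=46+np.degrees(2.07-t);print("t%.2f"%t,(R.T@(g-p)/.5).round(3).tolist(),((y0-y)/180).round(3))
E
python3 arc.py 2.0 1.4 10
```

```text
r 0.0848 th 2.082 yaw 50.1 z 0.0591 q6 -27.480498140104245 f [ 0.5 -1.1 -0.5]
t2.00 [0.007, -0.014, 0.004] 0.0
t1.93 [0.007, -0.026, 0.004] -0.021
t1.87 [0.006, -0.037, 0.004] -0.042
t1.80 [0.004, -0.049, 0.004] -0.063
t1.73 [0.001, -0.06, 0.004] -0.085
t1.67 [-0.002, -0.072, 0.004] -0.106
t1.60 [-0.007, -0.083, 0.004] -0.127
t1.53 [-0.012, -0.093, 0.004] -0.148
t1.47 [-0.017, -0.104, 0.004] -0.169
t1.40 [-0.023, -0.113, 0.004] -0.191
```

```bash
python3 -m handwheel '[[[0.007,-0.014,0.004],[0,0,0]],[[0.007,-0.026,0.004],[0,0,-0.021]],[[0.006,-0.037,0.004],[0,0,-0.042]],[[0.004,-0.049,0.004],[0,0,-0.063]],[[0.001,-0.06,0.004],[0,0,-0.085]],[[-0.002,-0.072,0.004],[0,0,-0.106]],[[-0.007,-0.083,0.004],[0,0,-0.127]],[[-0.012,-0.093,0.004],[0,0,-0.148]],[[-0.017,-0.104,0.004],[0,0,-0.169]],[[-0.023,-0.113,0.004],[0,0,-0.19]]]'; python3 arc.py 1.33 .7 10
```

```text
time_s: 16.65
position: [0.4663, 0.282, 0.0572]
tool_rot: [[-0.995, 0.097, 0.0], [0.097, 0.995, 0.0], [-0.0, 0.0, -1.0]]
ft_force: [0.2, -0.9, -0.3]
grip_width: 0.0274
gripper_force: 0.0
r 0.0887 th 1.4 yaw 84.4 z 0.0572 q6 -65.73146907815357 f [ 0.2 -0.9 -0.3]
t1.33 [-0.002, -0.012, 0.0] -0.022
t1.26 [-0.003, -0.025, 0.0] -0.044
t1.19 [-0.005, -0.037, 0.0] -0.067
t1.12 [-0.008, -0.049, 0.0] -0.089
t1.05 [-0.012, -0.06, 0.0] -0.111
t0.98 [-0.016, -0.072, 0.0] -0.133
t0.91 [-0.022, -0.083, 0.0] -0.156
t0.84 [-0.028, -0.094, 0.0] -0.178
t0.77 [-0.035, -0.104, 0.0] -0.2
t0.70 [-0.042, -0.114, 0.0] -0.223
```

```bash
python3 -m handwheel '[[[-0.002,-0.012,0],[0,0,-0.022]],[[-0.003,-0.025,0],[0,0,-0.044]],[[-0.005,-0.037,0],[0,0,-0.067]],[[-0.008,-0.049,0],[0,0,-0.089]],[[-0.012,-0.06,0],[0,0,-0.111]],[[-0.016,-0.072,0],[0,0,-0.133]],[[-0.022,-0.083,0],[0,0,-0.156]],[[-0.028,-0.094,0],[0,0,-0.178]],[[-0.035,-0.104,0],[0,0,-0.2]],[[-0.042,-0.114,0],[0,0,-0.223]]]'; python3 - <<'E'
from h import *
im,D=get_image("scene");save("pics/p6.png",cv2.resize(im[130:230,360:460],None,fx=5,fy=5,interpolation=2))
E
python3 arc.py .63 0 10
```

```text
time_s: 17.65
position: [0.4817, 0.2232, 0.0572]
tool_rot: [[-0.823, -0.568, 0.001], [-0.568, 0.823, 0.0], [-0.001, -0.0, -1.0]]
ft_force: [-0.0, 0.9, -0.4]
grip_width: 0.0274
gripper_force: 0.0
r 0.0881 th 0.69 yaw 124.8 z 0.0572 q6 -112.74328403036748 f [ 0.3 -0.4 -0.3]
t0.63 [-0.001, -0.011, 0.0] -0.021
t0.56 [-0.002, -0.023, 0.0] -0.043
t0.49 [-0.004, -0.035, 0.001] -0.065
t0.42 [-0.007, -0.047, 0.001] -0.088
t0.35 [-0.01, -0.059, 0.001] -0.11
t0.28 [-0.015, -0.07, 0.001] -0.132
t0.21 [-0.02, -0.081, 0.001] -0.155
t0.14 [-0.026, -0.092, 0.001] -0.177
t0.07 [-0.033, -0.102, 0.001] -0.199
t0.00 [-0.041, -0.112, 0.001] -0.221
```

View pics/p6.png

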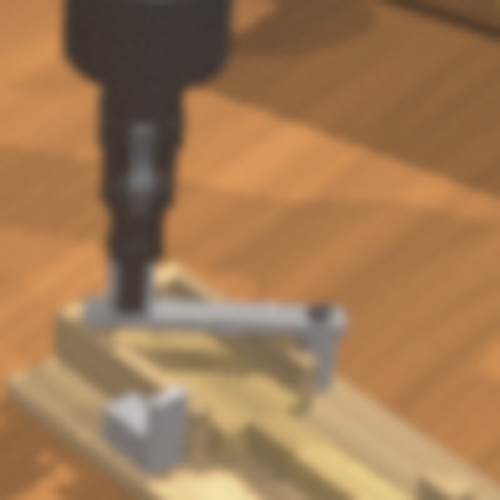

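The bar follows the fingers: it now runs from the hinge at crop (320,315) to the fingers at (130,300), across the pocket. I continue to shut.

```bash
python3 -m handwheel '[[[-0.001,-0.011,0],[0,0,-0.021]],[[-0.002,-0.023,0],[0,0,-0.043]],[[-0.004,-0.035,0],[0,0,-0.065]],[[-0.007,-0.047,0],[0,0,-0.088]],[[-0.01,-0.059,0],[0,0,-0.11]],[[-0.015,-0.07,0],[0,0,-0.132]],[[-0.02,-0.081,0],[0,0,-0.155]],[[-0.026,-0.092,0],[0,0,-0.177]],[[-0.033,-0.102,0],[0,0,-0.199]],[[-0.041,-0.112,0],[0,0,-0.221]]]'; python3 arc.py -.03 -.08 3
```

```text
time_s: 18.7
position: [0.5302, 0.1889, 0.0571]
tool_rot: [[-0.271, -0.963, -0.0], [-0.963, 0.271, 0.0], [-0.0, 0.0, -1.0]]
ft_force: [0.1, -0.2, 0.5]
grip_width: 0.0271
gripper_force: 0.0
r 0.0875 th 0.01 yaw 164.3 z 0.0571 q6 -156.724163333121 f [ 0.1 -0.2  0.5]
t-0.03 [0.001, -0.007, 0.0] -0.011
t-0.06 [0.001, -0.011, 0.0] -0.019
t-0.08 [0.0, -0.016, 0.0] -0.027
```

```bash
python3 -m handwheel '[[[0,-0.004,0],[0,0,0]],[[0,-0.008,0],[0,0,0]],[[0,-0.012,0],[0,0,0]],[[0,-0.014,0],[0,0,0]],[[0,-0.014,0],[0,0,0]]]'
```

```text
time_s: 19.2
position: [0.537, 0.187, 0.0568]
tool_rot: [[-0.273, -0.962, -0.001], [-0.962, 0.273, 0.0], [0.0, 0.001, -1.0]]
ft_force: [-1.3, 0.1, 0.6]
grip_width: 0.027
gripper_force: 0.8
```

```bash
python3 -m handwheel '[[[0,0.006,0],[0,0,0]],[[0,0.012,0],[0,0,0]],[[0,0.012,-0.03],[0,0,0]],[[0,0.012,-0.08],[0,0,0]],[[0,0.012,-0.16],[0,0,0]],[[0,0.012,-0.24],[0,0,0]],[[0,0.012,-0.24],[0,0,0]]]'; python3 go.py .47 -.08 .2 130
```

```text
time_s: 19.9
position: [0.5334, 0.189, 0.1821]
tool_rot: [[-0.272, -0.962, 0.01], [-0.962, 0.272, 0.001], [-0.004, -0.009, -1.0]]
ft_force: [-0.3, 0.0, 0.3]
grip_width: 0.0273
gripper_force: 0.0
now [0.5334 0.189  0.1821] yaw 164.2 t 19.9
dist 0.277 row [0.552, -0.0248, -0.0377] [-0.0025, 0.0021, 0.19]
```

```bash
python3 -m handwheel '[[[0.09,0,-0.03],[0,0,0.03]],[[0.18,0,-0.03],[0,0,0.06]],[[0.27,-0.01,-0.03],[0,0,0.1]],[[0.36,-0.02,-0.03],[0,0,0.14]],[[0.45,-0.02,-0.03],[0,0,0.18]],[[0.55,-0.02,-0.03],[0,0,0.19]],[[0.55,-0.02,-0.03],[0,0,0.19]],[[0.55,-0.02,-0.03],[0,0,0.19]]]'; python3 - <<'E'
from k import *
im,D=get_image("top");save("pics/p7.png",cv2.resize(im[140:285,140:275],None,fx=4,fy=4,interpolation=2))
E
```

```text
time_s: 20.7
position: [0.4658, -0.0794, 0.1914]
tool_rot: [[-0.768, -0.641, -0.0], [-0.641, 0.768, 0.0], [0.0, 0.001, -1.0]]
ft_force: [0.2, 0.0, -0.7]
grip_width: 0.0275
gripper_force: 0.0
```

View pics/p7.png

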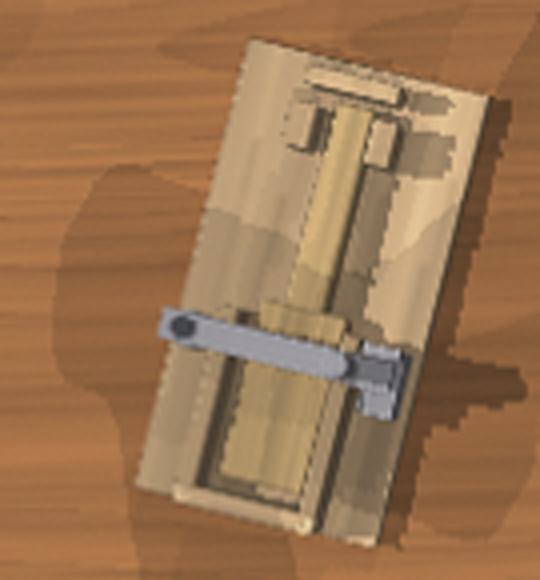

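```bash
python3 - <<'E'
from k import *
for n,e in(("lower",[(160,336),(315,373)]),("upper",[(200,314),(325,344)])):
    P=np.array(loc(e,.051));d=P[1]-P[0];print(n,P.tolist(),"theta",np.arctan2(-d[0],-d[1]).round(3))
print("knob (-.035,-.036)",loc([(341,364)],.081))
E
```

```text
lower [[-0.0427, 0.0632], [-0.042, -0.0201]] theta -0.008
upper [[-0.0267, 0.0456], [-0.0263, -0.0215]] theta -0.006
knob (-.035,-.036) [[-0.0344, -0.038]]
```

The bar reads about 0 rad (knob at −34, −38 mm, nominal −35, −36) and the paddle hasn't moved. I hand it in.

```bash
python3 -c "
from rig import close_job
print(close_job())"
```

```text
the job is handed in; nothing more can be done
None
```

The job is handed in: the paddle lies flat in its holder, about 1 mm along and 2–3 mm across from the bed point, with the keeper bar measured at about 0 rad against its stop; the pots and other tools were not touched at any point I could see, though I did not re-measure them at the end.

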